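Clamp the pot lid: each screw to its bite and a quarter turn more, in order round the rim

ROBOT

A 6-joint arm with a two-finger parallel gripper is mounted at the origin on a cart in front of the work surface, level with it; the furniture and walls round the work are solid. World frame = base frame: x ahead of the robot, y to its left, z up, the work surface at z = 0. Lengths are in mm, angles in rad, forces in N, time in s.
With the tool pointing down it reaches from about 350 to 725 mm from the base axis. Payload 6 kg.
Tool frame: the origin (TCP) lies at the very end of the fingers, on their centre line; the grasp point (between the pads) lies 19 mm behind it (robot.grip_depth is the distance from the TCP to the grasp point, in mm); z points along the fingers, y is the line along which they close (so a half turn about z gives the same grasp; the last joint's range is limited). The gripper opens to 85 mm and grips with 20 to 120 N. Pads are 22 mm wide; open, the fingers measure 114 mm over their backs; the gripper's body (76 mm by 85 mm) begins 54 mm behind the grasp point. The pads swing forward as they close: fully open they stand 13 mm farther back than shut.
Start: joints at [-0.948, 0.04, 0.085, 0, -1.615, -0.334], TCP at [170.891, -575.126, 231.261] pointing down, gripper open.
Joint ranges: [-2.56, 2.56], [-1.29, 2.01], [-1.08, 1.49], [-3.29, 1.98], [-2.81, -0.18], [-2.99, 2.99]. Speed limits (rad/s): [2.57, 2.57, 3.01, 3.14, 3.14, 3.14].

INTERFACE

Orientations are given as a unit quaternion [w, x, y, z].
In Python, from workcell import robot, read_camera, spotter gives the robot as it stands.
- The arm moves only by the tool servo_tool, never from a script. Its argument "increments" is a list of rows, each an object with "twist": the turn, a rotation vector about the tool's x, y, z normalised to -1 to 1, where 1 is 45 degrees, a list of three; "offset": the shift along the tool's x, y, z normalised to -1 to 1, where 1 is 750 mm, a list of three; "gripper": the opening, from 0 (shut) to 1 (fully open). A call has exactly 10 rows; each row is the pose to reach, as a shift and turn from the pose commanded when the call began, along the tool's axes at that moment; what a row does not reach only later rows make up. A row lasts 1/10 s, in which the tool goes at most 50 mm and 8.59 degrees, less where a joint would pass 70% of its speed; a pose out of reach is approached as far as the arm can. A call with a number of a shift or a turn outside -1 to 1 is refused whole. A call with a gripper value outside its range is refused whole. The fingers move at their own pace and stop on an object; "squeeze" is the grip in N (left out, the last holds). Time passes only in rows, so rows that repeat a pose let the fingers close, or fill a call up. It gives the time, the measured TCP pose, the force, the opening and the grip force at its end, in the units of the state.
- robot.sense(): the state, without advancing time (a new reading comes with each control period).
- read_camera(name): name is "side" or "top"; returns a dict with "img" (420x560x3 uint8, red, green, blue), "vfov" (degrees; the focal length in pixels is half the picture's height over the tangent of half this angle, whatever the lens; pixels are square), "cx", "cy" (the principal point, pixels), "D" ([k1, k2, p1, p2, k3] as OpenCV has them; the pictures are not rectified), "pose" (4x4, takes a point from camera to world coordinates). Camera axes: x right, y down, z forward; pixel columns grow to the right and rows downward; lengths in mm; the calibration is good to about 2 mm. A picture is of the moment at which its call begins. There is no depth.
- robot.finish_job(): hands the job in; it is judged then, once.
Trained networks look in a picture, given as the dict that the camera call returned (one of the last four; its "shot" number tells which), for a name from the list of things; names that differ only in an ending like _2 or _b are one class to them, and where a whole thing is asked for, a point or a joint stands for the part that bears it (a point fixed in the world has none). Each returns a list of dicts, best first, with "confidence" (0 to 1); they miss things now and then, are a little off and sometimes report something else, mostly with a low value. They report only what shows in the picture. A call takes as long as a camera call.
- spotter.regions_of(picture, name): "mask" (420x560 bool, what is visible of it) and "extent" ([left, top, width, height] in pixels, round what is visible of it).
- spotter.spot_point(picture, name): "uv" ([column, row] in pixels: a listed point, or the origin of a listed thing).
The state is a dict: "time": time; "q": joint angles; "qd": joint speeds; "joint_efforts": joint torques, N m; "position": TCP position; "tool_rot": TCP orientation; "force": force on the tool from outside, world axes, zero at the start; "torque": the same for the moment, N m; "grip_width": finger opening in mm; "finger_force": force on a finger pad.
Only numpy, scipy, OpenCV 4.12 (cv2) and the standard library are available. Lean on these libraries where they do the work, as an engineer would, in place of code of your own. Each camera call takes 0.05 s, during which the arm holds its last target. There are 200 camera calls.

TASK

The lid of the small steel pressure pot is held by three wing screws round its rim, each still loose by a different amount. Beginning with the screw that the elbow on the lid points at and going round clockwise as seen from above, turn each one clockwise until you feel it bite on its claw, then just a quarter turn more, and leave it so before you take the next. Turning further crushes the seal for good; keep the fingers from pressing on the lid, and leave the other things on the bench where they are.

Things in the scene. Friction and masses are not known exactly. Their poses are not given: they have to be found in the camera images.
- pot: round stainless pressure pot, bolted to the bench; flange 178 mm across, its top 79 mm above the bench. Origin on its axis at bench height, z up, x towards screw 1. Three upright screws on a circle of 70 mm radius: 1 at 0, 2 at -120, 3 at +120 degrees about z. Each screw starts with its own unknown play, 0.1 to 2.2 rad short of the bite; nothing visible tells how much
- lid: steel lid of the pot, 125 mm across; origin and axes as the pot. In its middle a brass hose elbow, top 121 mm above the bench, whose barbed end points along +x at screw 1 and ends 28 mm from the axis; 22 mm behind the axis a slim steel relief valve with a pull ring, top 125 mm above the bench. Elsewhere at most 94 mm high. Not to be pressed
- wing_1_grip (a point): centre of the black wing of screw 1 (the one the lid's elbow points at): upright bar 36 mm long (x), 11 thick (y), 21 high on the screw axis (z, up); 117.5 mm above the bench, up to 1.1 more when loose. Clockwise from above tightens, lowering it 3 mm a turn: freely (0.02 N m) up to the bite, then at once stiffly (steady 0.45 N m, over 0.15 still felt at rest). Stays where left
- claw_1_top (a point): top of claw 1, the aluminium clamp bridge under wing 1 (37 mm radially, 24 wide, top 102.5 mm above the bench, 4.5 mm below the wing bar), at a point 12 mm farther out than the screw; z up. Stands still until its screw bites, then goes down with it, 0.75 mm a quarter turn, squeezing the seal for good
- wing_2_grip (a point): centre of the black wing of screw 2 (next clockwise from above): upright bar 36 mm long (x), 11 thick (y), 21 high on the screw axis (z, up); 117.5 mm above the bench, up to 1.1 more when loose. Clockwise from above tightens, lowering it 3 mm a turn: freely (0.02 N m) up to the bite, then at once stiffly (steady 0.45 N m, over 0.15 still felt at rest). Stays where left
- claw_2_top (a point): top of claw 2, the aluminium clamp bridge under wing 2 (37 mm radially, 24 wide, top 102.5 mm above the bench, 4.5 mm below the wing bar), at a point 12 mm farther out than the screw; z up. Stands still until its screw bites, then goes down with it, 0.75 mm a quarter turn, squeezing the seal for good
- wing_3_grip (a point): centre of the black wing of screw 3 (last clockwise): upright bar 36 mm long (x), 11 thick (y), 21 high on the screw axis (z, up); 117.5 mm above the bench, up to 1.1 more when loose. Clockwise from above tightens, lowering it 3 mm a turn: freely (0.02 N m) up to the bite, then at once stiffly (steady 0.45 N m, over 0.15 still felt at rest). Stays where left
- claw_3_top (a point): top of claw 3, the aluminium clamp bridge under wing 3 (37 mm radially, 24 wide, top 102.5 mm above the bench, 4.5 mm below the wing bar), at a point 12 mm farther out than the screw; z up. Stands still until its screw bites, then goes down with it, 0.75 mm a quarter turn, squeezing the seal for good
- setting_block: grey block with three holes, 25x50x38 mm, a bystander standing loose on the bench; origin at the centre of its underside
- nylon_roller: white flanged roller, 21 mm across, 26 mm high, a bystander standing loose on the bench; origin at the centre of its underside
- loupe: black eye loupe, 37 mm across, 28 mm high, a bystander standing loose on the bench; origin at the centre of its underside
- polyimide_tape: roll of amber tape, 62 mm across, 19 mm high, a bystander standing loose on the bench; origin at the centre of its underside
- flux_bottle: brown dropper bottle, 33 mm across, 92 mm high, a bystander standing loose on the bench; origin at the centre of its underside

How it is judged:
By the outcome, as a careful person would: the job done as asked, in the order asked, and still so for the second after the job is handed in, with the robot touching nothing.
It also fails if it takes over 72 s, if anything falls off the work surface, if the arm or the gripper's body presses on something with over 40 N, if the wrist force passes 120 N, or if a joint passes its speed limit or range.

## Working session

There is one attempt and no reset: what is moved stays moved. The work goes in short steps, Python scripts to look and compute and a tool call to move; the robot and the scene stay as the last step left them, time stands still between calls to the robot, and variables do not carry over. Pictures are saved under pics/ and viewed, at most 10 in all, crops included, and the job is handed in when it is done.

Besides the shell and the picture viewer there is one more tool, called after "Emit:" as name([rows], argument=value, ...), one row to a line, values as JSON. servo_tool: Moves the arm, as the interface text tells. Its arguments: {"type":"object","properties":{"increments":{"type":"array"},"squeeze":{"type":"number"}},"required":["increments"]}

```bash
mkdir -p pics; cat > h.py <<'E'
import numpy as np, cv2
from workcell import robot, read_camera, spotter
def K(c):
    f=c["img"].shape[0]/2/np.tan(np.radians(c["vfov"])/2)
    return np.array([[f,0,c["cx"]],[0,f,c["cy"]],[0,0,1.]])
def proj(c,P):
    T=np.linalg.inv(c["pose"]); 
    return cv2.projectPoints(np.atleast_2d(np.float64(P)),cv2.Rodrigues(T[:3,:3])[0],T[:3,3],K(c),np.float64(c["D"]))[0][:,0]
def ray(c,uv,z):
    n=cv2.undistortPoints(np.float64([[uv]]),K(c),np.float64(c["D"]))[0,0]
    d=c["pose"][:3,:3]@np.array([n[0],n[1],1]); o=c["pose"][:3,3]
    return o+d*(z-o[2])/d[2]
def save(c,n,crop=None,s=1):
    im=c["img"][...,::-1]
    if crop: l,t,w,h=crop; im=im[t:t+h,l:l+w]
    cv2.imwrite(f"pics/{n}.png",cv2.resize(im,None,fx=s,fy=s,interpolation=cv2.INTER_CUBIC))
E
python3 - <<'E'
from h import *
for n in("top","side"):
    c=read_camera(n); save(c,n+"0"); print(n,c["pose"].round(3).tolist(),c["vfov"])
    for t,z in [("pot",0),("lid",0),("wing_1_grip",118),("claw_1_top",102.5),("flux_bottle",0),("setting_block",0),("nylon_roller",0),("loupe",0),("polyimide_tape",0)]:
        for r in spotter.spot_point(c,t)[:4]: print(t,np.round(r["uv"],1),round(r["confidence"],2),ray(c,r["uv"],z).round(1))
s=robot.sense(); print({k:np.round(v,3).tolist() for k,v in s.items()})
E
```

```text
top [[0.02, -0.998, 0.065, 492.035], [-1.0, -0.02, -0.002, 10.06], [0.003, -0.065, -0.998, 1041.636], [0.0, 0.0, 0.0, 1.0]] 44.72004526346768
pot [291.3 221.5] 0.82 [544.8 -22.1   0. ]
pot [384.7 271. ] 0.23 [ 447.6 -214.2    0. ]
lid [291.6 218.6] 0.58 [550.8 -22.6   0. ]
lid [275.2 259.9] 0.29 [466.    9.2   0. ]
wing_1_grip [278.3 252.1] 0.67 [483.1   4.  118. ]
claw_1_top [223.8 157.5] 0.64 [656.2 108.6 102.5]
claw_1_top [275.3 260.1] 0.5 [468.2   9.1 102.5]
setting_block [383.  270.2] 0.69 [ 449.2 -210.7    0. ]
setting_block [163.1 275.9] 0.6 [428.9 236.5   0. ]
setting_block [288.9 217.4] 0.24 [553.1 -17.1   0. ]
nylon_roller [365.5 167.4] 0.54 [ 659.5 -173.2    0. ]
loupe [396.6 212. ] 0.74 [ 568.6 -237.9    0. ]
polyimide_tape [160.6 276.9] 0.86 [426.8 241.5   0. ]
side [[0.972, -0.101, 0.211, 353.063], [-0.234, -0.387, 0.892, -862.768], [-0.009, -0.917, -0.4, 494.854], [0.0, 0.0, 0.0, 1.0]] 54.655072252972296
pot [277.7 255.5] 0.66 [543.5 -18.7   0. ]
pot [249.2 211.4] 0.16 [520.4 265.4   0. ]
lid [298.7 206. ] 0.5 [677.9 267.9   0. ]
lid [293.6 230.9] 0.15 [616.4 102.1   0. ]
wing_1_grip [250.2 210.9] 0.7 [483.2  -1.3 118. ]
claw_1_top [244.2 214.2] 0.75 [471.4  18.2 102.5]
flux_bottle [315.2 225.1] 0.66 [685.1 122.3   0. ]
setting_block [250.6 310. ] 0.72 [ 443.2 -214.8    0. ]
setting_block [294.8 230.7] 0.21 [619.9 102.5   0. ]
nylon_roller [348.  283.6] 0.46 [ 663.2 -175.7    0. ]
loupe [312.3 306.8] 0.62 [ 563.7 -234.6    0. ]
polyimide_tape [293.5 222.4] 0.19 [630.5 155.1   0. ]
{'time': 1.0, 'q': [-0.948, 0.04, 0.085, -0.0, -1.615, -0.334], 'qd': [-0.0, 0.001, -0.001, -0.0, 0.001, 0.001], 'joint_efforts': [0.0, -36.794, 34.744, 6.933, -0.001, 0.0], 'position': [170.869, -575.115, 231.248], 'tool_rot': [-0.0, -0.144, 0.99, 0.0], 'force': [0.438, 1.464, -0.122], 'torque': [-0.023, -0.001, -0.02], 'finger_force': 0.0, 'grip_width': 85.372}
```

```bash
python3 - <<'E'
from h import *
c=read_camera("top"); save(c,"topc",(190,130,200,170),4)
c=read_camera("side"); save(c,"sidec",(190,150,200,150),4)
E
```

```text
(no output)
```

View pics/topc.png

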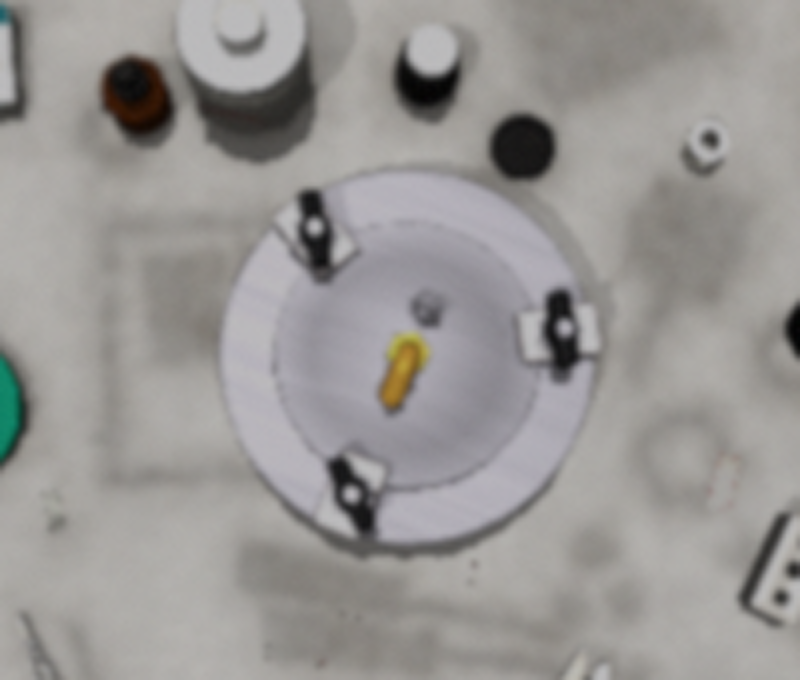

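View pics/sidec.png

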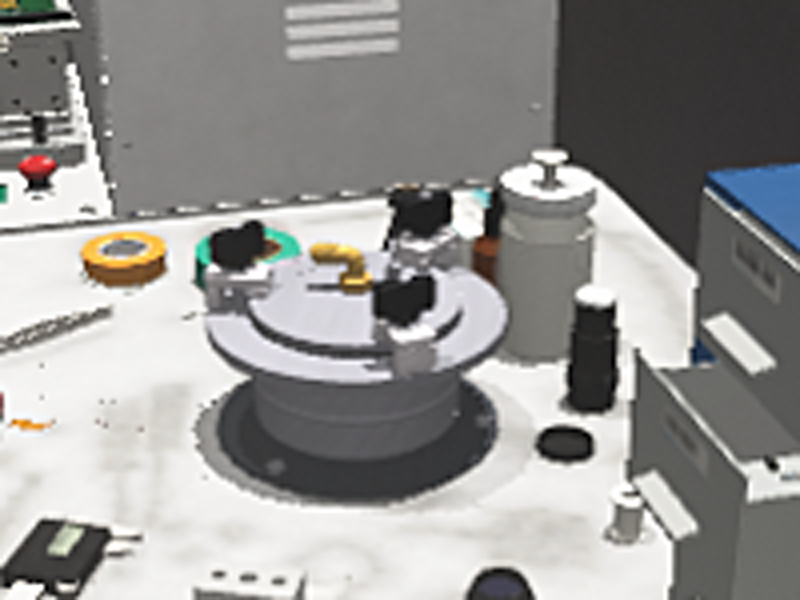

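The top crop shows screw 1 at about (277,253), where the elbow points. Screw 2 is next clockwise at about (269,187), and screw 3 is at about (331,212). The side crop agrees. Next I fit the pot pose and the wing yaws.

```bash
python3 - <<'E'
from h import *
from scipy.optimize import least_squares
c=read_camera("top"); s=read_camera("side")
dots=np.array([[350,493],[315,228],[563,328]])/4+[190,130]
for z in (118,128):print(z,[ray(c,d,z).round(1).tolist() for d in dots])
# side wing centres from dark blobs
def blobs(c,P,r):
    out=[]
    g=c["img"].max(2).astype(int)
    for p in P:
        u,v=proj(c,p)[0]; m=np.zeros(g.shape,bool)
        m[int(v)-r:int(v)+r+1,int(u)-r:int(u)+r+1]=True
        n,l,st,ce=cv2.connectedComponentsWithStats((m&(g<75)).astype(np.uint8))
        k=1+np.argmax(st[1:,4]); ys,xs=np.where(l==k); out.append((ce[k],st[k,4],xs,ys))
    return out
P0=[ray(c,d,122) for d in dots]
bt=blobs(c,P0,13); bs=blobs(s,P0,14)
for b in bt:
    w=np.array([ray(c,(x,y),118)[:2] for x,y in zip(b[2],b[3])]); w-=w.mean(0)
    U,S,V=np.linalg.svd(w,full_matrices=False); print("yaw",np.degrees(np.arctan2(V[0,1],V[0,0]))%180,b[0].round(1),b[1],S)
for b in bs: print("side",b[0].round(1),b[1])
ang=np.radians([0,-120,120])
def pts(p,z): return np.c_[p[0]+70*np.cos(p[2]+ang),p[1]+70*np.sin(p[2]+ang),np.full(3,z)]
ut=np.array([b[0] for b in bt]);us=np.array([b[0] for b in bs])
for name,f in (("top",lambda p:(proj(c,pts(p,118))-ut).ravel()),("side",lambda p:(proj(s,pts(p,118))-us).ravel()),("both",lambda p:np.r_[(proj(c,pts(p,118))-ut).ravel(),(proj(s,pts(p,118))-us).ravel()])):
    r=least_squares(f,[545,-20,2.8]); print(name,r.x.round(3),r.fun.round(1)); print(pts(r.x,118).round(1).tolist())
# dots
r=least_squares(lambda p:(proj(c,pts(p,128))-dots).ravel(),[545,-20,2.8]);print("dots",r.x.round(3),r.fun.round(1),pts(r.x,0).round(1).tolist())
E
```

```text
118 [[481.0, 5.4, 118.0], [600.9, 23.7, 118.0], [557.5, -89.8, 118.0]]
128 [[481.1, 5.5, 128.0], [599.7, 23.5, 128.0], [556.8, -88.7, 128.0]]
yaw 25.671479988742846 [277.8 253.7] 88 [97.34870514 30.60307441]
yaw 9.77434850668351 [268.6 188.2] 95 [108.47991923  32.21415607]
yaw 6.350272289192276 [329.6 212.8] 101 [106.74091295  35.2259722 ]
side [249.2 211.1] 127
side [294.3 202.9] 157
side [290.6 224.3] 146
top [545.    -19.681   2.778] [-0.2  0.4 -0.4 -0.4  0.6 -0. ]
[[479.6, 5.2, 118.0], [599.3, 24.5, 118.0], [556.1, -88.8, 118.0]]
side [544.072 -25.371   2.799] [-1.1  0.1  0.8 -0.1  0.3 -0.3]
[[478.1, -1.9, 118.0], [597.4, 20.0, 118.0], [556.7, -94.2, 118.0]]
both [545.032 -20.234   2.784] [ 0.3  0.4 -0.3 -0.2  0.8 -0.3 -1.  -1.   1.  -0.8 -0.3 -1.2]
[[479.5, 4.3, 118.0], [599.1, 24.3, 118.0], [556.6, -89.3, 118.0]]
dots [545.891 -19.909   2.772] [ 0.1  0.3 -0.3 -0.4  0.2  0.1] [[480.6, 5.4, 0.0], [600.4, 24.0, 0.0], [556.7, -89.1, 0.0]]
```

```bash
cat >> h.py <<'E'
from scipy.spatial.transform import Rotation as Ro
def st():
    s=robot.sense(); R=Ro.from_quat(s["tool_rot"],scalar_first=True).as_matrix()
    return s,R,np.degrees(np.arctan2(R[1,0],R[0,0]))
def go(t,yaw=None):
    s,R,y=st(); p=np.array(s["position"])
    print("t %.1f"%s["time"],"pos",p.round(1),"yaw %.1f"%y,"q6 %.2f q1 %.2f"%(s["q"][5],s["q"][0]),"tilt",R[:,2].round(3))
    print("offset",(R.T@(np.array(t)-p)/750).round(4).tolist(), "twist z", None if yaw is None else round(-((yaw-y+180)%360-180)/45,3))
E
python3 -c "
from h import *
go([480.2,5,170],25.7)"
```

```text
t 1.2 pos [ 170.9 -575.1  231.3] yaw -163.5 q6 -0.33 q1 -0.95 tilt [-0.  0. -1.]
offset [-0.6156, 0.624, 0.0817] twist z 3.797
```

Emit:
servo_tool([
  {"twist":[0,0,-1],"offset":[-0.6156,0.624,0.04],"gripper":0.5},
  {"twist":[0,0,-1],"offset":[-0.6156,0.624,0.04],"gripper":0.5},
  {"twist":[0,0,-1],"offset":[-0.6156,0.624,0.04],"gripper":0.5},
  {"twist":[0,0,-1],"offset":[-0.6156,0.624,0.04],"gripper":0.5},
  {"twist":[0,0,-1],"offset":[-0.6156,0.624,0.04],"gripper":0.5},
  {"twist":[0,0,-1],"offset":[-0.6156,0.624,0.04],"gripper":0.5},
  {"twist":[0,0,-1],"offset":[-0.6156,0.624,0.04],"gripper":0.5},
  {"twist":[0,0,-1],"offset":[-0.6156,0.624,0.04],"gripper":0.5},
  {"twist":[0,0,-1],"offset":[-0.6156,0.624,0.04],"gripper":0.5},
  {"twist":[0,0,-1],"offset":[-0.6156,0.624,0.04],"gripper":0.5},
])

```text
time: 2.2
position: [406.4, -132.3, 208.9]
tool_rot: [0.001, -0.512, 0.859, -0.0]
force: [1.6, -0.8, 0.7]
grip_width: 42.6
finger_force: 0.0
```

```bash
python3 -c "
from h import *
go([480.2,5,170],25.7)"
```

```text
t 2.2 pos [ 406.4 -132.3  208.9] yaw -118.4 q6 -0.66 q1 0.16 tilt [ 0.002  0.    -1.   ]
offset [-0.2078, 0.0007, 0.0521] twist z -3.203
```

Emit:
servo_tool([
  {"twist":[0,0,-1],"offset":[-0.2078,0.0007,0.03],"gripper":0.5},
  {"twist":[0,0,-1],"offset":[-0.2078,0.0007,0.03],"gripper":0.5},
  {"twist":[0,0,-1],"offset":[-0.2078,0.0007,0.03],"gripper":0.5},
  {"twist":[0,0,-1],"offset":[-0.2078,0.0007,0.03],"gripper":0.5},
  {"twist":[0,0,-1],"offset":[-0.2078,0.0007,0.03],"gripper":0.5},
  {"twist":[0,0,-1],"offset":[-0.2078,0.0007,0.03],"gripper":0.5},
  {"twist":[0,0,-1],"offset":[-0.2078,0.0007,0.03],"gripper":0.5},
  {"twist":[0,0,-1],"offset":[-0.2078,0.0007,0.03],"gripper":0.5},
  {"twist":[0,0,-1],"offset":[-0.2078,0.0007,0.03],"gripper":0.5},
  {"twist":[0,0,-1],"offset":[-0.2078,0.0007,0.03],"gripper":0.5},
])

```text
time: 3.2
position: [479.6, 2.8, 186.1]
tool_rot: [-0.0, 0.801, -0.598, -0.0]
force: [0.2, 0.3, -0.2]
grip_width: 42.9
finger_force: 0.0
```

Emit:
servo_tool([
  {"twist":[0,0,-1],"offset":[0,0,0],"gripper":0.5},
  {"twist":[0,0,-1],"offset":[0,0,0],"gripper":0.5},
  {"twist":[0,0,-1],"offset":[0,0,0],"gripper":0.5},
  {"twist":[0,0,-1],"offset":[0,0,0],"gripper":0.5},
  {"twist":[0,0,-1],"offset":[0,0,0],"gripper":0.5},
  {"twist":[0,0,-1],"offset":[0,0,0],"gripper":0.5},
  {"twist":[0,0,-1],"offset":[0,0,0],"gripper":0.5},
  {"twist":[0,0,-1],"offset":[0,0,0],"gripper":0.5},
  {"twist":[0,0,-1],"offset":[0,0,0],"gripper":0.5},
  {"twist":[0,0,-1],"offset":[0,0,0],"gripper":0.5},
])

```text
time: 4.2
position: [479.7, 2.9, 186.0]
tool_rot: [-0.0, 0.969, -0.246, -0.0]
force: [0.7, -1.0, 0.2]
grip_width: 42.8
finger_force: 0.0
```

Emit:
servo_tool([
  {"twist":[0,0,-1],"offset":[0,0,0],"gripper":0.4},
  {"twist":[0,0,-1],"offset":[0,0,0],"gripper":0.4},
  {"twist":[0,0,-1],"offset":[0,0,0],"gripper":0.4},
  {"twist":[0,0,-1],"offset":[0,0,0],"gripper":0.4},
  {"twist":[0,0,-1],"offset":[0,0,0],"gripper":0.4},
  {"twist":[0,0,-1],"offset":[0,0,0],"gripper":0.4},
  {"twist":[0,0,-1],"offset":[0,0,0],"gripper":0.4},
  {"twist":[0,0,-1],"offset":[0,0,0],"gripper":0.4},
  {"twist":[0,0,-1],"offset":[0,0,0],"gripper":0.4},
  {"twist":[0,0,-1],"offset":[0,0,0],"gripper":0.4},
])

```text
time: 5.2
position: [479.7, 2.9, 186.0]
tool_rot: [-0.0, 0.99, 0.144, -0.0]
force: [0.0, 0.3, -1.1]
grip_width: 34.1
finger_force: 0.0
```

```bash
python3 -c "
from h import *
go([480.2,5,106],25.7)"
```

```text
t 5.2 pos [479.7   2.9 186. ] yaw 16.5 q6 1.43 q1 0.43 tilt [-0.  0. -1.]
offset [0.0014, -0.0025, 0.1067] twist z -0.204
```

Emit:
servo_tool([
  {"twist":[0,0,-0.204],"offset":[0.0014,-0.0025,0.05],"gripper":0.4},
  {"twist":[0,0,-0.204],"offset":[0.0014,-0.0025,0.08],"gripper":0.4},
  {"twist":[0,0,-0.204],"offset":[0.0014,-0.0025,0.1],"gripper":0.4},
  {"twist":[0,0,-0.204],"offset":[0.0014,-0.0025,0.1067],"gripper":0.4},
  {"twist":[0,0,-0.204],"offset":[0.0014,-0.0025,0.1067],"gripper":0.4},
  {"twist":[0,0,-0.204],"offset":[0.0014,-0.0025,0.1067],"gripper":0.0},
  {"twist":[0,0,-0.204],"offset":[0.0014,-0.0025,0.1067],"gripper":0.0},
  {"twist":[0,0,-0.204],"offset":[0.0014,-0.0025,0.1067],"gripper":0.0},
  {"twist":[0,0,-0.204],"offset":[0.0014,-0.0025,0.1067],"gripper":0.0},
  {"twist":[0,0,-0.204],"offset":[0.0014,-0.0025,0.1067],"gripper":0.0},
], squeeze=25)

```text
time: 6.2
position: [480.9, 4.9, 107.2]
tool_rot: [0.0, 0.975, 0.223, 0.001]
force: [0.8, -1.5, 5.9]
grip_width: 13.8
finger_force: 25.2
```

```bash
cat >> h.py <<'E'
def tq():
    s,R,y=st(); print("t %.2f yaw %.2f tool f"%(s["time"],y),(R.T@s["force"]).round(1),"torque",np.round(s["torque"],3),"w %.1f ff %.0f"%(s["grip_width"],s["finger_force"]),np.round(s["position"],1),"q6 %.2f j6eff %.2f"%(s["q"][5],s["joint_efforts"][5]))
E
python3 -c "
from h import *
tq(); c=read_camera('side'); save(c,'g1',(200,130,140,130),4)"
```

```text
t 6.20 yaw 25.72 tool f [ 0.   1.7 -5.9] torque [-0.766 -0.467  0.055] w 13.8 ff 25 [480.9   4.9 107.2] q6 1.59 j6eff 0.01
```

View pics/g1.png

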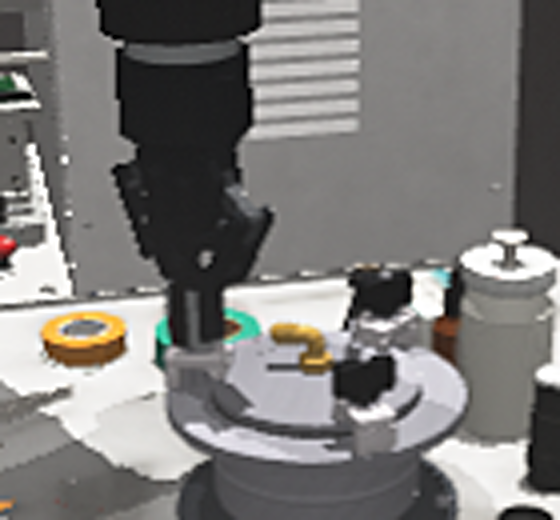

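Emit:
servo_tool([
  {"twist":[0,0,0],"offset":[0,0,-0.0016],"gripper":0.0},
  {"twist":[0,0,0],"offset":[0,0,-0.0016],"gripper":0.0},
  {"twist":[0,0,0],"offset":[0,0,-0.0016],"gripper":0.0},
  {"twist":[0,0,0],"offset":[0,0,-0.0016],"gripper":0.0},
  {"twist":[0,0,0],"offset":[0,0,-0.0016],"gripper":0.0},
  {"twist":[0,0,0],"offset":[0,0,-0.0016],"gripper":0.0},
  {"twist":[0,0,0],"offset":[0,0,-0.0016],"gripper":0.0},
  {"twist":[0,0,0],"offset":[0,0,-0.0016],"gripper":0.0},
  {"twist":[0,0,0],"offset":[0,0,-0.0016],"gripper":0.0},
  {"twist":[0,0,0],"offset":[0,0,-0.0016],"gripper":0.0},
], squeeze=80)

```text
time: 7.25
position: [480.9, 4.9, 108.0]
tool_rot: [0.0, 0.975, 0.223, 0.001]
force: [3.5, -3.0, 6.1]
grip_width: 9.6
finger_force: 126.4
```

```bash
python3 -c "
from h import *
tq()"
```

```text
t 7.25 yaw 25.73 tool f [ 1.9  4.2 -6.1] torque [-1.013 -1.52  -0.034] w 9.6 ff 126 [480.9   4.9 108. ] q6 1.59 j6eff -0.00
```

Emit:
servo_tool([
  {"twist":[0,0,0.05],"offset":[0,0,0],"gripper":0.0},
  {"twist":[0,0,0.1],"offset":[0,0,0],"gripper":0.0},
  {"twist":[0,0,0.15],"offset":[0,0,0.0001],"gripper":0.0},
  {"twist":[0,0,0.2],"offset":[0,0,0.0001],"gripper":0.0},
  {"twist":[0,0,0.2],"offset":[0,0,0.0001],"gripper":0.0},
  {"twist":[0,0,0.2],"offset":[0,0,0.0001],"gripper":0.0},
  {"twist":[0,0,0.2],"offset":[0,0,0.0001],"gripper":0.0},
  {"twist":[0,0,0.2],"offset":[0,0,0.0001],"gripper":0.0},
  {"twist":[0,0,0.2],"offset":[0,0,0.0001],"gripper":0.0},
  {"twist":[0,0,0.2],"offset":[0,0,0.0001],"gripper":0.0},
], squeeze=80)

```text
time: 8.25
position: [480.9, 5.0, 107.9]
tool_rot: [0.0, 0.989, 0.145, 0.001]
force: [3.6, -2.5, 4.2]
grip_width: 9.2
finger_force: 126.6
```

```bash
python3 -c "
from h import *
tq()"
```

```text
t 8.25 yaw 16.73 tool f [ 2.7  3.4 -4.2] torque [-0.936 -1.427  0.01 ] w 9.2 ff 127 [480.9   5.  107.9] q6 1.43 j6eff 0.03
```

Emit:
servo_tool([
  {"twist":[0,0,0.05],"offset":[0,0,0],"gripper":0.0},
  {"twist":[0,0,0.1],"offset":[0,0,0],"gripper":0.0},
  {"twist":[0,0,0.15],"offset":[0,0,0.0001],"gripper":0.0},
  {"twist":[0,0,0.2],"offset":[0,0,0.0001],"gripper":0.0},
  {"twist":[0,0,0.2],"offset":[0,0,0.0001],"gripper":0.0},
  {"twist":[0,0,0.2],"offset":[0,0,0.0001],"gripper":0.0},
  {"twist":[0,0,0.2],"offset":[0,0,0.0001],"gripper":0.0},
  {"twist":[0,0,0.2],"offset":[0,0,0.0001],"gripper":0.0},
  {"twist":[0,0,0.2],"offset":[0,0,0.0001],"gripper":0.0},
  {"twist":[0,0,0.2],"offset":[0,0,0.0001],"gripper":0.0},
], squeeze=80)

```text
time: 9.25
position: [480.9, 5.1, 107.8]
tool_rot: [-0.0, 0.998, 0.067, 0.001]
force: [3.5, -2.0, 5.7]
grip_width: 8.9
finger_force: 126.5
```

```bash
python3 -c "
from h import *
tq()"
```

```text
t 9.25 yaw 7.73 tool f [ 3.2  2.5 -5.7] torque [-0.799 -1.382  0.024] w 8.9 ff 126 [480.9   5.1 107.8] q6 1.27 j6eff 0.03
```

Emit:
servo_tool([
  {"twist":[0,0,0.05],"offset":[0,0,0],"gripper":0.0},
  {"twist":[0,0,0.1],"offset":[0,0,0],"gripper":0.0},
  {"twist":[0,0,0.15],"offset":[0,0,0.0001],"gripper":0.0},
  {"twist":[0,0,0.2],"offset":[0,0,0.0001],"gripper":0.0},
  {"twist":[0,0,0.2],"offset":[0,0,0.0001],"gripper":0.0},
  {"twist":[0,0,0.2],"offset":[0,0,0.0001],"gripper":0.0},
  {"twist":[0,0,0.2],"offset":[0,0,0.0001],"gripper":0.0},
  {"twist":[0,0,0.2],"offset":[0,0,0.0001],"gripper":0.0},
  {"twist":[0,0,0.2],"offset":[0,0,0.0001],"gripper":0.0},
  {"twist":[0,0,0.2],"offset":[0,0,0.0001],"gripper":0.0},
], squeeze=60)

```text
time: 10.25
position: [480.9, 5.2, 107.8]
tool_rot: [-0.0, 1.0, -0.011, 0.001]
force: [2.8, -2.6, 5.1]
grip_width: 9.2
finger_force: 126.5
```

```bash
python3 -c "
from h import *
tq(); c=read_camera('side'); save(c,'g2',(210,170,80,65),8)"
```

```text
t 10.25 yaw -1.26 tool f [ 2.9  2.5 -5.1] torque [-0.688 -1.299 -0.019] w 9.2 ff 127 [480.9   5.2 107.8] q6 1.12 j6eff 0.02
```

View pics/g2.png

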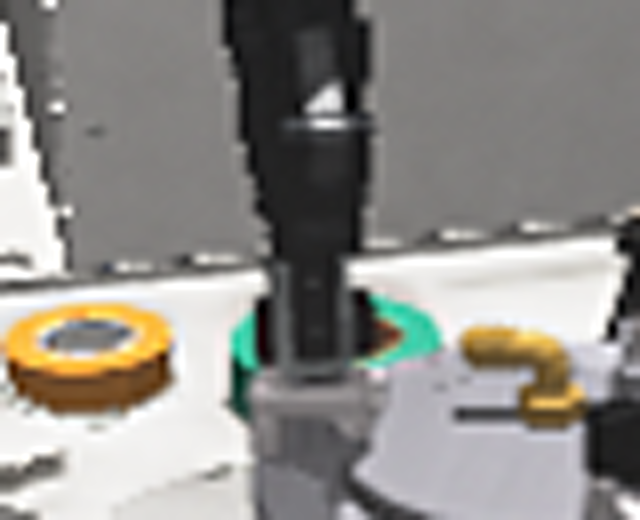

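The side crop shows the wing ends sticking out evenly on both sides of the finger at about (244,210), so the wing is turning with the gripper. I continue.

Emit:
servo_tool([
  {"twist":[0,0,0.05],"offset":[0,0,0],"gripper":0.0},
  {"twist":[0,0,0.1],"offset":[0,0,0],"gripper":0.0},
  {"twist":[0,0,0.15],"offset":[0,0,0.0001],"gripper":0.0},
  {"twist":[0,0,0.2],"offset":[0,0,0.0001],"gripper":0.0},
  {"twist":[0,0,0.2],"offset":[0,0,0.0001],"gripper":0.0},
  {"twist":[0,0,0.2],"offset":[0,0,0.0001],"gripper":0.0},
  {"twist":[0,0,0.2],"offset":[0,0,0.0001],"gripper":0.0},
  {"twist":[0,0,0.2],"offset":[0,0,0.0001],"gripper":0.0},
  {"twist":[0,0,0.2],"offset":[0,0,0.0001],"gripper":0.0},
  {"twist":[0,0,0.2],"offset":[0,0,0.0001],"gripper":0.0},
], squeeze=70)

```text
time: 11.3
position: [480.9, 5.2, 107.7]
tool_rot: [-0.0, 0.996, -0.089, 0.001]
force: [2.3, -1.7, 5.7]
grip_width: 9.1
finger_force: 126.5
```

```bash
python3 -c "
from h import *
tq()"
```

```text
t 11.30 yaw -10.26 tool f [ 2.6  1.2 -5.7] torque [-0.63  -1.324 -0.012] w 9.1 ff 127 [480.9   5.2 107.7] q6 0.96 j6eff 0.02
```

Emit:
servo_tool([
  {"twist":[0,0,0.05],"offset":[0,0,0],"gripper":0.0},
  {"twist":[0,0,0.1],"offset":[0,0,0],"gripper":0.0},
  {"twist":[0,0,0.15],"offset":[0,0,0.0001],"gripper":0.0},
  {"twist":[0,0,0.2],"offset":[0,0,0.0001],"gripper":0.0},
  {"twist":[0,0,0.2],"offset":[0,0,0.0001],"gripper":0.0},
  {"twist":[0,0,0.2],"offset":[0,0,0.0001],"gripper":0.0},
  {"twist":[0,0,0.2],"offset":[0,0,0.0001],"gripper":0.0},
  {"twist":[0,0,0.2],"offset":[0,0,0.0001],"gripper":0.0},
  {"twist":[0,0,0.2],"offset":[0,0,0.0001],"gripper":0.0},
  {"twist":[0,0,0.2],"offset":[0,0,0.0001],"gripper":0.0},
], squeeze=70)

```text
time: 12.3
position: [480.9, 5.3, 107.6]
tool_rot: [-0.0, 0.986, -0.167, 0.001]
force: [2.8, -1.9, 4.3]
grip_width: 9.0
finger_force: 126.6
```

```bash
python3 -c "
from h import *
tq()"
```

```text
t 12.30 yaw -19.26 tool f [ 3.2  0.9 -4.3] torque [-0.534 -1.292 -0.01 ] w 9.0 ff 127 [480.9   5.3 107.6] q6 0.80 j6eff 0.02
```

Emit:
servo_tool([
  {"twist":[0,0,0.05],"offset":[0,0,0],"gripper":0.0},
  {"twist":[0,0,0.1],"offset":[0,0,0],"gripper":0.0},
  {"twist":[0,0,0.15],"offset":[0,0,0.0001],"gripper":0.0},
  {"twist":[0,0,0.2],"offset":[0,0,0.0001],"gripper":0.0},
  {"twist":[0,0,0.2],"offset":[0,0,0.0001],"gripper":0.0},
  {"twist":[0,0,0.2],"offset":[0,0,0.0001],"gripper":0.0},
  {"twist":[0,0,0.2],"offset":[0,0,0.0001],"gripper":0.0},
  {"twist":[0,0,0.2],"offset":[0,0,0.0001],"gripper":0.0},
  {"twist":[0,0,0.2],"offset":[0,0,0.0001],"gripper":0.0},
  {"twist":[0,0,0.2],"offset":[0,0,0.0001],"gripper":0.0},
], squeeze=70)

```text
time: 13.3
position: [480.9, 5.4, 107.5]
tool_rot: [-0.001, 0.97, -0.244, 0.001]
force: [2.3, -0.1, 5.7]
grip_width: 9.3
finger_force: 126.5
```

```bash
python3 -c "
from h import *
tq()"
```

```text
t 13.30 yaw -28.26 tool f [ 2.1 -1.  -5.7] torque [-0.365 -1.314 -0.023] w 9.3 ff 127 [480.9   5.4 107.5] q6 0.65 j6eff 0.02
```

Emit:
servo_tool([
  {"twist":[0,0,0.05],"offset":[0,0,0],"gripper":0.0},
  {"twist":[0,0,0.1],"offset":[0,0,0],"gripper":0.0},
  {"twist":[0,0,0.15],"offset":[0,0,0.0001],"gripper":0.0},
  {"twist":[0,0,0.2],"offset":[0,0,0.0001],"gripper":0.0},
  {"twist":[0,0,0.2],"offset":[0,0,0.0001],"gripper":0.0},
  {"twist":[0,0,0.2],"offset":[0,0,0.0001],"gripper":0.0},
  {"twist":[0,0,0.2],"offset":[0,0,0.0001],"gripper":0.0},
  {"twist":[0,0,0.2],"offset":[0,0,0.0001],"gripper":0.0},
  {"twist":[0,0,0.2],"offset":[0,0,0.0001],"gripper":0.0},
  {"twist":[0,0,0.2],"offset":[0,0,0.0001],"gripper":0.0},
], squeeze=70)

```text
time: 14.3
position: [480.9, 5.5, 107.4]
tool_rot: [-0.001, 0.948, -0.319, 0.001]
force: [4.1, -0.4, 6.0]
grip_width: 9.4
finger_force: 126.5
```

```bash
python3 -c "
from h import *
tq()"
```

```text
t 14.30 yaw -37.25 tool f [ 3.5 -2.2 -6. ] torque [-0.348 -1.321 -0.02 ] w 9.4 ff 126 [480.9   5.5 107.4] q6 0.49 j6eff 0.02
```

Emit:
servo_tool([
  {"twist":[0,0,0.05],"offset":[0,0,0],"gripper":0.0},
  {"twist":[0,0,0.1],"offset":[0,0,0],"gripper":0.0},
  {"twist":[0,0,0.15],"offset":[0,0,0.0001],"gripper":0.0},
  {"twist":[0,0,0.2],"offset":[0,0,0.0001],"gripper":0.0},
  {"twist":[0,0,0.2],"offset":[0,0,0.0001],"gripper":0.0},
  {"twist":[0,0,0.2],"offset":[0,0,0.0001],"gripper":0.0},
  {"twist":[0,0,0.2],"offset":[0,0,0.0001],"gripper":0.0},
  {"twist":[0,0,0.2],"offset":[0,0,0.0001],"gripper":0.0},
  {"twist":[0,0,0.2],"offset":[0,0,0.0001],"gripper":0.0},
  {"twist":[0,0,0.2],"offset":[0,0,0.0001],"gripper":0.0},
], squeeze=70)

```text
time: 15.3
position: [481.0, 5.6, 107.4]
tool_rot: [-0.001, 0.92, -0.393, 0.001]
force: [3.2, -0.2, 4.8]
grip_width: 9.2
finger_force: 126.4
```

```bash
python3 -c "
from h import *
tq()"
```

```text
t 15.30 yaw -46.25 tool f [ 2.4 -2.1 -4.8] torque [-0.266 -1.464 -0.013] w 9.2 ff 126 [481.    5.6 107.4] q6 0.33 j6eff 0.02
```

Emit:
servo_tool([
  {"twist":[0,0,0.05],"offset":[0,0,0],"gripper":0.0},
  {"twist":[0,0,0.1],"offset":[0,0,0],"gripper":0.0},
  {"twist":[0,0,0.15],"offset":[0,0,0.0001],"gripper":0.0},
  {"twist":[0,0,0.2],"offset":[0,0,0.0001],"gripper":0.0},
  {"twist":[0,0,0.2],"offset":[0,0,0.0001],"gripper":0.0},
  {"twist":[0,0,0.2],"offset":[0,0,0.0001],"gripper":0.0},
  {"twist":[0,0,0.2],"offset":[0,0,0.0001],"gripper":0.0},
  {"twist":[0,0,0.2],"offset":[0,0,0.0001],"gripper":0.0},
  {"twist":[0,0,0.2],"offset":[0,0,0.0001],"gripper":0.0},
  {"twist":[0,0,0.2],"offset":[0,0,0.0001],"gripper":0.0},
], squeeze=70)

```text
time: 16.3
position: [481.1, 5.6, 107.3]
tool_rot: [-0.001, 0.886, -0.463, 0.001]
force: [3.9, -1.1, 5.0]
grip_width: 9.0
finger_force: 126.4
```

```bash
python3 -c "
from h import *
tq()"
```

```text
t 16.30 yaw -55.20 tool f [ 3.1 -2.6 -5. ] torque [-0.291 -1.533  0.378] w 9.0 ff 126 [481.1   5.6 107.3] q6 0.17 j6eff -0.36
```

Emit:
servo_tool([
  {"twist":[0,0,0.12],"offset":[0,0,0.0001],"gripper":0.0},
  {"twist":[0,0,0.24],"offset":[0,0,0.0001],"gripper":0.0},
  {"twist":[0,0,0.36],"offset":[0,0,0.0002],"gripper":0.0},
  {"twist":[0,0,0.48],"offset":[0,0,0.0003],"gripper":0.0},
  {"twist":[0,0,0.6],"offset":[0,0,0.0003],"gripper":0.0},
  {"twist":[0,0,0.72],"offset":[0,0,0.0004],"gripper":0.0},
  {"twist":[0,0,0.84],"offset":[0,0,0.0005],"gripper":0.0},
  {"twist":[0,0,0.95],"offset":[0,0,0.0005],"gripper":0.0},
  {"twist":[0,0,0.95],"offset":[0,0,0.0005],"gripper":0.0},
  {"twist":[0,0,0.95],"offset":[0,0,0.0005],"gripper":0.0},
], squeeze=80)

```text
time: 17.3
position: [481.4, 5.8, 107.0]
tool_rot: [0.002, -0.656, 0.754, -0.001]
force: [6.1, 0.5, 4.4]
grip_width: 8.9
finger_force: 126.1
```

```bash
python3 -c "
from h import *
tq()"
```

```text
t 17.30 yaw -97.96 tool f [-1.3 -6.  -4.4] torque [-0.203 -1.947  0.272] w 8.9 ff 126 [481.4   5.8 107. ] q6 -0.57 j6eff -0.33
```

Torque is now at its steady value and the grip is firm. This is the second half of the quarter turn.

Emit:
servo_tool([
  {"twist":[0,0,0.12],"offset":[0,0,0.0001],"gripper":0.0},
  {"twist":[0,0,0.24],"offset":[0,0,0.0001],"gripper":0.0},
  {"twist":[0,0,0.36],"offset":[0,0,0.0002],"gripper":0.0},
  {"twist":[0,0,0.48],"offset":[0,0,0.0003],"gripper":0.0},
  {"twist":[0,0,0.6],"offset":[0,0,0.0003],"gripper":0.0},
  {"twist":[0,0,0.72],"offset":[0,0,0.0004],"gripper":0.0},
  {"twist":[0,0,0.84],"offset":[0,0,0.0005],"gripper":0.0},
  {"twist":[0,0,0.95],"offset":[0,0,0.0005],"gripper":0.0},
  {"twist":[0,0,0.95],"offset":[0,0,0.0005],"gripper":0.0},
  {"twist":[0,0,0.95],"offset":[0,0,0.0005],"gripper":0.0},
], squeeze=80)

```text
time: 18.3
position: [481.7, 5.7, 106.7]
tool_rot: [0.002, -0.336, 0.942, -0.0]
force: [8.4, -0.1, 3.8]
grip_width: 9.7
finger_force: 125.7
```

```bash
python3 -c "
from h import *
tq()
go([480.5,5.4,180],7.3)"
```

```text
t 18.30 yaw -140.72 tool f [-6.4 -5.4 -3.8] torque [-0.434 -2.468  0.327] w 9.7 ff 126 [481.7   5.7 106.7] q6 -1.32 j6eff -0.33
t 18.3 pos [481.7   5.7 106.7] yaw -140.7 q6 -1.32 q1 0.43 tilt [ 0.004  0.001 -1.   ]
offset [0.0011, 0.0006, -0.0977] twist z -3.289
```

Emit:
servo_tool([
  {"twist":[0,0,0],"offset":[0,0,0],"gripper":0.4},
  {"twist":[0,0,0],"offset":[0,0,0],"gripper":0.4},
  {"twist":[0,0,0],"offset":[0,0,0],"gripper":0.4},
  {"twist":[0,0,0],"offset":[0,0,0],"gripper":0.4},
  {"twist":[0,0,0],"offset":[0,0,-0.05],"gripper":0.4},
  {"twist":[0,0,0],"offset":[0,0,-0.1],"gripper":0.4},
  {"twist":[0,0,-0.19],"offset":[0,0,-0.1],"gripper":0.4},
  {"twist":[0,0,-0.38],"offset":[0,0,-0.1],"gripper":0.4},
  {"twist":[0,0,-0.57],"offset":[0,0,-0.1],"gripper":0.4},
  {"twist":[0,0,-0.76],"offset":[0,0,-0.1],"gripper":0.4},
], squeeze=30)

```text
time: 19.3
position: [479.8, 5.1, 180.1]
tool_rot: [-0.001, -0.6, 0.8, 0.0]
force: [0.6, -0.0, -0.6]
grip_width: 34.0
finger_force: 0.0
```

```bash
python3 -c "
from h import *
go([600.7,24.7,180],8.5)
c=read_camera('top'); save(c,'t2',(240,150,110,130),5)
for r in spotter.spot_point(c,'wing_1_grip')[:3]: print(r,ray(c,r['uv'],118))"
```

```text
t 19.3 pos [479.8   5.1 180.1] yaw -106.2 q6 -0.72 q1 0.43 tilt [-0.001  0.    -1.   ]
offset [-0.0702, -0.1475, -0.0001] twist z -2.549
```

Emit:
servo_tool([
  {"twist":[0,0,-1],"offset":[-0.0703,-0.148,0],"gripper":0.4},
  {"twist":[0,0,-1],"offset":[-0.0703,-0.148,0],"gripper":0.4},
  {"twist":[0,0,-1],"offset":[-0.0703,-0.148,0],"gripper":0.4},
  {"twist":[0,0,-1],"offset":[-0.0703,-0.148,0],"gripper":0.4},
  {"twist":[0,0,-1],"offset":[-0.0703,-0.148,0],"gripper":0.4},
  {"twist":[0,0,-1],"offset":[-0.0703,-0.148,0],"gripper":0.4},
  {"twist":[0,0,-1],"offset":[-0.0703,-0.148,0],"gripper":0.4},
  {"twist":[0,0,-1],"offset":[-0.0703,-0.148,0],"gripper":0.4},
  {"twist":[0,0,-1],"offset":[-0.0703,-0.148,0],"gripper":0.4},
  {"twist":[0,0,-1],"offset":[-0.0703,-0.148,0],"gripper":0.4},
])

```text
time: 20.4
position: [601.5, 23.9, 180.8]
tool_rot: [-0.0, 0.859, -0.512, -0.0]
force: [-0.7, 0.6, 0.3]
grip_width: 34.0
finger_force: 0.0
```

Emit:
servo_tool([
  {"twist":[0,0,-1],"offset":[0,0,0],"gripper":0.4},
  {"twist":[0,0,-1],"offset":[0,0,0],"gripper":0.4},
  {"twist":[0,0,-1],"offset":[0,0,0],"gripper":0.4},
  {"twist":[0,0,-1],"offset":[0,0,0],"gripper":0.4},
  {"twist":[0,0,-1],"offset":[0,0,0],"gripper":0.4},
  {"twist":[0,0,-1],"offset":[0,0,0],"gripper":0.4},
  {"twist":[0,0,-1],"offset":[0,0,0],"gripper":0.4},
  {"twist":[0,0,-1],"offset":[0,0,0],"gripper":0.4},
  {"twist":[0,0,-1],"offset":[0,0,0],"gripper":0.4},
  {"twist":[0,0,-1],"offset":[0,0,0],"gripper":0.4},
])

```text
time: 21.4
position: [601.5, 23.9, 180.7]
tool_rot: [-0.0, 0.99, -0.144, -0.0]
force: [0.1, -0.6, -0.2]
grip_width: 33.8
finger_force: 0.0
```

```bash
python3 -c "
from h import *
go([601.2,24.7,106.7],8.5)"
```

```text
t 21.4 pos [601.5  23.9 180.7] yaw -16.6 q6 0.91 q1 0.37 tilt [-0.  0. -1.]
offset [-0.0007, -0.0009, 0.0987] twist z -0.558
```

View pics/t2.png

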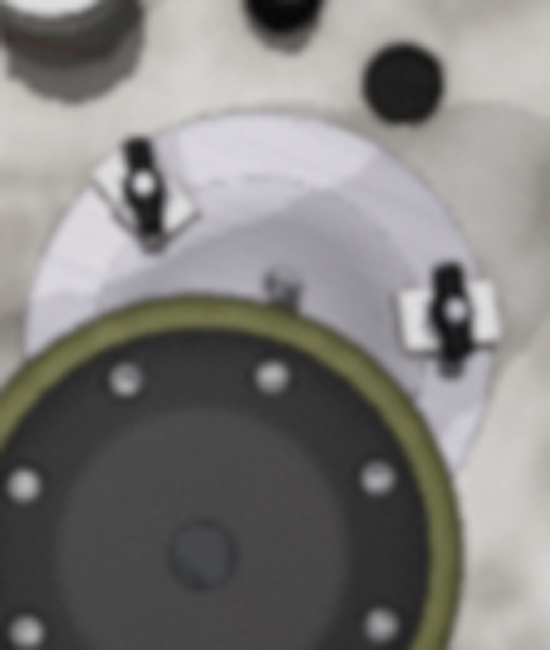

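The top crop shows wings 2 and 3 untouched and wing 1 hidden by the wrist. I align on wing 2, descend and start closing.

Emit:
servo_tool([
  {"twist":[0,0,-0.19],"offset":[-0.0007,-0.0009,0],"gripper":0.4},
  {"twist":[0,0,-0.38],"offset":[-0.0007,-0.0009,0.02],"gripper":0.4},
  {"twist":[0,0,-0.558],"offset":[-0.0007,-0.0009,0.04],"gripper":0.4},
  {"twist":[0,0,-0.558],"offset":[-0.0007,-0.0009,0.06],"gripper":0.4},
  {"twist":[0,0,-0.558],"offset":[-0.0007,-0.0009,0.09],"gripper":0.4},
  {"twist":[0,0,-0.558],"offset":[-0.0007,-0.0009,0.0987],"gripper":0.4},
  {"twist":[0,0,-0.558],"offset":[-0.0007,-0.0009,0.0987],"gripper":0.2},
  {"twist":[0,0,-0.558],"offset":[-0.0007,-0.0009,0.0987],"gripper":0.0},
  {"twist":[0,0,-0.558],"offset":[-0.0007,-0.0009,0.0987],"gripper":0.0},
  {"twist":[0,0,-0.558],"offset":[-0.0007,-0.0009,0.0987],"gripper":0.0},
], squeeze=25)

```text
time: 22.4
position: [601.0, 24.3, 106.6]
tool_rot: [0.0, 0.997, 0.074, -0.0]
force: [-0.5, -3.9, -5.5]
grip_width: 14.7
finger_force: 24.5
```

Emit:
servo_tool([
  {"twist":[0,0,0],"offset":[0,0,0],"gripper":0.0},
  {"twist":[0,0,0],"offset":[0,0,0],"gripper":0.0},
  {"twist":[0,0,0],"offset":[0,0,0],"gripper":0.0},
  {"twist":[0,0,0],"offset":[0,0,0],"gripper":0.0},
  {"twist":[0,0,0],"offset":[0,0,0],"gripper":0.0},
  {"twist":[0,0,0],"offset":[0,0,0],"gripper":0.0},
  {"twist":[0,0,0],"offset":[0,0,0],"gripper":0.0},
  {"twist":[0,0,0],"offset":[0,0,0],"gripper":0.0},
  {"twist":[0,0,0],"offset":[0,0,0],"gripper":0.0},
  {"twist":[0,0,0],"offset":[0,0,0],"gripper":0.0},
], squeeze=70)

```text
time: 23.4
position: [601.2, 24.5, 106.7]
tool_rot: [0.0, 0.997, 0.074, -0.0]
force: [-1.9, -5.3, -5.3]
grip_width: 11.4
finger_force: 68.4
```

```bash
python3 -c "
from h import *
tq()"
```

```text
t 23.40 yaw 8.53 tool f [-2.7  4.9  5.3] torque [-1.711  0.423 -0.036] w 11.4 ff 68 [601.2  24.5 106.7] q6 1.35 j6eff 0.02
```

Emit:
servo_tool([
  {"twist":[0,0,0.05],"offset":[0,0,0],"gripper":0.0},
  {"twist":[0,0,0.1],"offset":[0,0,0],"gripper":0.0},
  {"twist":[0,0,0.15],"offset":[0,0,0.0001],"gripper":0.0},
  {"twist":[0,0,0.2],"offset":[0,0,0.0001],"gripper":0.0},
  {"twist":[0,0,0.2],"offset":[0,0,0.0001],"gripper":0.0},
  {"twist":[0,0,0.2],"offset":[0,0,0.0001],"gripper":0.0},
  {"twist":[0,0,0.2],"offset":[0,0,0.0001],"gripper":0.0},
  {"twist":[0,0,0.2],"offset":[0,0,0.0001],"gripper":0.0},
  {"twist":[0,0,0.2],"offset":[0,0,0.0001],"gripper":0.0},
  {"twist":[0,0,0.2],"offset":[0,0,0.0001],"gripper":0.0},
], squeeze=75)

```text
time: 24.4
position: [601.2, 24.7, 106.6]
tool_rot: [-0.0, 1.0, -0.004, -0.0]
force: [-2.5, -5.1, -4.5]
grip_width: 11.2
finger_force: 73.4
```

```bash
python3 -c "
from h import *
tq()"
```

```text
t 24.40 yaw -0.46 tool f [-2.5  5.1  4.5] torque [-1.573  0.586  0.039] w 11.2 ff 73 [601.2  24.7 106.6] q6 1.19 j6eff 0.01
```

Emit:
servo_tool([
  {"twist":[0,0,0.05],"offset":[0,0,0],"gripper":0.0},
  {"twist":[0,0,0.1],"offset":[0,0,0],"gripper":0.0},
  {"twist":[0,0,0.15],"offset":[0,0,0.0001],"gripper":0.0},
  {"twist":[0,0,0.2],"offset":[0,0,0.0001],"gripper":0.0},
  {"twist":[0,0,0.2],"offset":[0,0,0.0001],"gripper":0.0},
  {"twist":[0,0,0.2],"offset":[0,0,0.0001],"gripper":0.0},
  {"twist":[0,0,0.2],"offset":[0,0,0.0001],"gripper":0.0},
  {"twist":[0,0,0.2],"offset":[0,0,0.0001],"gripper":0.0},
  {"twist":[0,0,0.2],"offset":[0,0,0.0001],"gripper":0.0},
  {"twist":[0,0,0.2],"offset":[0,0,0.0001],"gripper":0.0},
], squeeze=75)

```text
time: 25.4
position: [601.3, 24.7, 106.6]
tool_rot: [-0.0, 0.997, -0.082, -0.0]
force: [-1.9, -3.9, -4.4]
grip_width: 11.0
finger_force: 73.4
```

```bash
python3 -c "
from h import *
tq()"
```

```text
t 25.40 yaw -9.45 tool f [-1.3  4.2  4.4] torque [-1.248  0.617 -0.006] w 11.0 ff 73 [601.3  24.7 106.6] q6 1.03 j6eff 0.01
```

Emit:
servo_tool([
  {"twist":[0,0,0.05],"offset":[0,0,0],"gripper":0.0},
  {"twist":[0,0,0.1],"offset":[0,0,0],"gripper":0.0},
  {"twist":[0,0,0.15],"offset":[0,0,0.0001],"gripper":0.0},
  {"twist":[0,0,0.2],"offset":[0,0,0.0001],"gripper":0.0},
  {"twist":[0,0,0.2],"offset":[0,0,0.0001],"gripper":0.0},
  {"twist":[0,0,0.2],"offset":[0,0,0.0001],"gripper":0.0},
  {"twist":[0,0,0.2],"offset":[0,0,0.0001],"gripper":0.0},
  {"twist":[0,0,0.2],"offset":[0,0,0.0001],"gripper":0.0},
  {"twist":[0,0,0.2],"offset":[0,0,0.0001],"gripper":0.0},
  {"twist":[0,0,0.2],"offset":[0,0,0.0001],"gripper":0.0},
], squeeze=75)

```text
time: 26.4
position: [601.3, 24.8, 106.5]
tool_rot: [-0.0, 0.987, -0.16, -0.0]
force: [-0.8, -3.0, -4.1]
grip_width: 10.7
finger_force: 73.5
```

```bash
python3 -c "
from h import *
tq()"
```

```text
t 26.40 yaw -18.45 tool f [0.2 3.1 4.1] torque [-0.887  0.451  0.02 ] w 10.7 ff 73 [601.3  24.8 106.5] q6 0.88 j6eff 0.01
```

Emit:
servo_tool([
  {"twist":[0,0,0.05],"offset":[0,0,0],"gripper":0.0},
  {"twist":[0,0,0.1],"offset":[0,0,0],"gripper":0.0},
  {"twist":[0,0,0.15],"offset":[0,0,0.0001],"gripper":0.0},
  {"twist":[0,0,0.2],"offset":[0,0,0.0001],"gripper":0.0},
  {"twist":[0,0,0.2],"offset":[0,0,0.0001],"gripper":0.0},
  {"twist":[0,0,0.2],"offset":[0,0,0.0001],"gripper":0.0},
  {"twist":[0,0,0.2],"offset":[0,0,0.0001],"gripper":0.0},
  {"twist":[0,0,0.2],"offset":[0,0,0.0001],"gripper":0.0},
  {"twist":[0,0,0.2],"offset":[0,0,0.0001],"gripper":0.0},
  {"twist":[0,0,0.2],"offset":[0,0,0.0001],"gripper":0.0},
], squeeze=75)

```text
time: 27.4
position: [601.3, 24.7, 106.4]
tool_rot: [-0.0, 0.971, -0.237, -0.0]
force: [-1.2, -2.0, -5.8]
grip_width: 11.1
finger_force: 73.5
```

```bash
python3 -c "
from h import *
tq()"
```

```text
t 27.40 yaw -27.45 tool f [-0.1  2.3  5.8] torque [-0.623  0.343  0.031] w 11.1 ff 73 [601.3  24.7 106.4] q6 0.72 j6eff 0.01
```

Emit:
servo_tool([
  {"twist":[0,0,0.05],"offset":[0,0,0],"gripper":0.0},
  {"twist":[0,0,0.1],"offset":[0,0,0],"gripper":0.0},
  {"twist":[0,0,0.15],"offset":[0,0,0.0001],"gripper":0.0},
  {"twist":[0,0,0.2],"offset":[0,0,0.0001],"gripper":0.0},
  {"twist":[0,0,0.2],"offset":[0,0,0.0001],"gripper":0.0},
  {"twist":[0,0,0.2],"offset":[0,0,0.0001],"gripper":0.0},
  {"twist":[0,0,0.2],"offset":[0,0,0.0001],"gripper":0.0},
  {"twist":[0,0,0.2],"offset":[0,0,0.0001],"gripper":0.0},
  {"twist":[0,0,0.2],"offset":[0,0,0.0001],"gripper":0.0},
  {"twist":[0,0,0.2],"offset":[0,0,0.0001],"gripper":0.0},
], squeeze=75)

```text
time: 28.4
position: [601.3, 24.7, 106.4]
tool_rot: [-0.0, 0.95, -0.313, 0.0]
force: [-1.1, -0.9, -4.8]
grip_width: 11.7
finger_force: 73.4
```

```bash
python3 -c "
from h import *
tq()"
```

```text
t 28.40 yaw -36.45 tool f [-0.4  1.4  4.8] torque [-0.374  0.106  0.023] w 11.7 ff 73 [601.3  24.7 106.4] q6 0.56 j6eff 0.01
```

Emit:
servo_tool([
  {"twist":[0,0,0.05],"offset":[0,0,0],"gripper":0.0},
  {"twist":[0,0,0.1],"offset":[0,0,0],"gripper":0.0},
  {"twist":[0,0,0.15],"offset":[0,0,0.0001],"gripper":0.0},
  {"twist":[0,0,0.2],"offset":[0,0,0.0001],"gripper":0.0},
  {"twist":[0,0,0.2],"offset":[0,0,0.0001],"gripper":0.0},
  {"twist":[0,0,0.2],"offset":[0,0,0.0001],"gripper":0.0},
  {"twist":[0,0,0.2],"offset":[0,0,0.0001],"gripper":0.0},
  {"twist":[0,0,0.2],"offset":[0,0,0.0001],"gripper":0.0},
  {"twist":[0,0,0.2],"offset":[0,0,0.0001],"gripper":0.0},
  {"twist":[0,0,0.2],"offset":[0,0,0.0001],"gripper":0.0},
], squeeze=75)

```text
time: 29.4
position: [601.3, 24.7, 106.3]
tool_rot: [-0.0, 0.922, -0.386, -0.0]
force: [-1.3, -1.3, -3.9]
grip_width: 11.1
finger_force: 73.4
```

```bash
python3 -c "
from h import *
tq()"
```

```text
t 29.40 yaw -45.45 tool f [0.  1.8 3.9] torque [-0.09  -0.164  0.035] w 11.1 ff 73 [601.3  24.7 106.3] q6 0.40 j6eff 0.00
```

Emit:
servo_tool([
  {"twist":[0,0,0.05],"offset":[0,0,0],"gripper":0.0},
  {"twist":[0,0,0.1],"offset":[0,0,0],"gripper":0.0},
  {"twist":[0,0,0.15],"offset":[0,0,0.0001],"gripper":0.0},
  {"twist":[0,0,0.2],"offset":[0,0,0.0001],"gripper":0.0},
  {"twist":[0,0,0.2],"offset":[0,0,0.0001],"gripper":0.0},
  {"twist":[0,0,0.2],"offset":[0,0,0.0001],"gripper":0.0},
  {"twist":[0,0,0.2],"offset":[0,0,0.0001],"gripper":0.0},
  {"twist":[0,0,0.2],"offset":[0,0,0.0001],"gripper":0.0},
  {"twist":[0,0,0.2],"offset":[0,0,0.0001],"gripper":0.0},
  {"twist":[0,0,0.2],"offset":[0,0,0.0001],"gripper":0.0},
], squeeze=75)

```text
time: 30.4
position: [601.3, 24.7, 106.2]
tool_rot: [-0.0, 0.889, -0.458, -0.0]
force: [1.2, 0.1, -5.4]
grip_width: 10.8
finger_force: 73.4
```

```bash
python3 -c "
from h import *
tq()"
```

```text
t 30.40 yaw -54.46 tool f [ 0.6 -1.   5.4] torque [ 0.055 -0.446  0.032] w 10.8 ff 73 [601.3  24.7 106.2] q6 0.25 j6eff 0.00
```

Emit:
servo_tool([
  {"twist":[0,0,0.05],"offset":[0,0,0],"gripper":0.0},
  {"twist":[0,0,0.1],"offset":[0,0,0],"gripper":0.0},
  {"twist":[0,0,0.15],"offset":[0,0,0.0001],"gripper":0.0},
  {"twist":[0,0,0.2],"offset":[0,0,0.0001],"gripper":0.0},
  {"twist":[0,0,0.2],"offset":[0,0,0.0001],"gripper":0.0},
  {"twist":[0,0,0.2],"offset":[0,0,0.0001],"gripper":0.0},
  {"twist":[0,0,0.2],"offset":[0,0,0.0001],"gripper":0.0},
  {"twist":[0,0,0.2],"offset":[0,0,0.0001],"gripper":0.0},
  {"twist":[0,0,0.2],"offset":[0,0,0.0001],"gripper":0.0},
  {"twist":[0,0,0.2],"offset":[0,0,0.0001],"gripper":0.0},
], squeeze=75)

```text
time: 31.4
position: [601.3, 24.7, 106.2]
tool_rot: [-0.0, 0.851, -0.526, 0.0]
force: [1.5, 0.5, -6.1]
grip_width: 11.0
finger_force: 73.4
```

```bash
python3 -c "
from h import *
tq()"
```

```text
t 31.40 yaw -63.45 tool f [ 0.3 -1.5  6.1] torque [ 0.199 -0.79  -0.008] w 11.0 ff 73 [601.3  24.7 106.2] q6 0.09 j6eff 0.00
```

Emit:
servo_tool([
  {"twist":[0,0,0.05],"offset":[0,0,0],"gripper":0.0},
  {"twist":[0,0,0.1],"offset":[0,0,0],"gripper":0.0},
  {"twist":[0,0,0.15],"offset":[0,0,0.0001],"gripper":0.0},
  {"twist":[0,0,0.2],"offset":[0,0,0.0001],"gripper":0.0},
  {"twist":[0,0,0.2],"offset":[0,0,0.0001],"gripper":0.0},
  {"twist":[0,0,0.2],"offset":[0,0,0.0001],"gripper":0.0},
  {"twist":[0,0,0.2],"offset":[0,0,0.0001],"gripper":0.0},
  {"twist":[0,0,0.2],"offset":[0,0,0.0001],"gripper":0.0},
  {"twist":[0,0,0.2],"offset":[0,0,0.0001],"gripper":0.0},
  {"twist":[0,0,0.2],"offset":[0,0,0.0001],"gripper":0.0},
], squeeze=75)

```text
time: 32.4
position: [601.3, 24.7, 106.1]
tool_rot: [-0.0, 0.807, -0.591, 0.0]
force: [3.4, 0.0, -5.0]
grip_width: 11.1
finger_force: 73.3
```

```bash
python3 -c "
from h import *
tq()"
```

```text
t 32.40 yaw -72.45 tool f [ 1.  -3.2  5. ] torque [ 0.331 -1.05  -0.011] w 11.1 ff 73 [601.3  24.7 106.1] q6 -0.07 j6eff -0.00
```

Emit:
servo_tool([
  {"twist":[0,0,0.05],"offset":[0,0,0],"gripper":0.0},
  {"twist":[0,0,0.1],"offset":[0,0,0],"gripper":0.0},
  {"twist":[0,0,0.15],"offset":[0,0,0.0001],"gripper":0.0},
  {"twist":[0,0,0.2],"offset":[0,0,0.0001],"gripper":0.0},
  {"twist":[0,0,0.2],"offset":[0,0,0.0001],"gripper":0.0},
  {"twist":[0,0,0.2],"offset":[0,0,0.0001],"gripper":0.0},
  {"twist":[0,0,0.2],"offset":[0,0,0.0001],"gripper":0.0},
  {"twist":[0,0,0.2],"offset":[0,0,0.0001],"gripper":0.0},
  {"twist":[0,0,0.2],"offset":[0,0,0.0001],"gripper":0.0},
  {"twist":[0,0,0.2],"offset":[0,0,0.0001],"gripper":0.0},
], squeeze=75)

```text
time: 33.4
position: [601.3, 24.7, 106.0]
tool_rot: [-0.0, 0.758, -0.652, 0.0]
force: [3.3, -0.5, -6.6]
grip_width: 11.3
finger_force: 73.3
```

```bash
python3 -c "
from h import *
tq()"
```

```text
t 33.40 yaw -81.45 tool f [ 1.  -3.2  6.6] torque [ 0.357 -1.421  0.017] w 11.3 ff 73 [601.3  24.7 106. ] q6 -0.22 j6eff -0.00
```

Emit:
servo_tool([
  {"twist":[0,0,0.05],"offset":[0,0,0],"gripper":0.0},
  {"twist":[0,0,0.1],"offset":[0,0,0],"gripper":0.0},
  {"twist":[0,0,0.15],"offset":[0,0,0.0001],"gripper":0.0},
  {"twist":[0,0,0.2],"offset":[0,0,0.0001],"gripper":0.0},
  {"twist":[0,0,0.2],"offset":[0,0,0.0001],"gripper":0.0},
  {"twist":[0,0,0.2],"offset":[0,0,0.0001],"gripper":0.0},
  {"twist":[0,0,0.2],"offset":[0,0,0.0001],"gripper":0.0},
  {"twist":[0,0,0.2],"offset":[0,0,0.0001],"gripper":0.0},
  {"twist":[0,0,0.2],"offset":[0,0,0.0001],"gripper":0.0},
  {"twist":[0,0,0.2],"offset":[0,0,0.0001],"gripper":0.0},
], squeeze=75)

```text
time: 34.4
position: [601.3, 24.7, 106.0]
tool_rot: [0.0, -0.704, 0.71, -0.0]
force: [4.4, 1.3, -4.9]
grip_width: 11.4
finger_force: 73.3
```

```bash
python3 -c "
from h import *
tq()"
```

```text
t 34.40 yaw -90.45 tool f [-1.3 -4.4  4.9] torque [ 0.319 -1.817  0.074] w 11.4 ff 73 [601.3  24.7 106. ] q6 -0.38 j6eff -0.00
```

Emit:
servo_tool([
  {"twist":[0,0,0.05],"offset":[0,0,0],"gripper":0.0},
  {"twist":[0,0,0.1],"offset":[0,0,0],"gripper":0.0},
  {"twist":[0,0,0.15],"offset":[0,0,0.0001],"gripper":0.0},
  {"twist":[0,0,0.2],"offset":[0,0,0.0001],"gripper":0.0},
  {"twist":[0,0,0.2],"offset":[0,0,0.0001],"gripper":0.0},
  {"twist":[0,0,0.2],"offset":[0,0,0.0001],"gripper":0.0},
  {"twist":[0,0,0.2],"offset":[0,0,0.0001],"gripper":0.0},
  {"twist":[0,0,0.2],"offset":[0,0,0.0001],"gripper":0.0},
  {"twist":[0,0,0.2],"offset":[0,0,0.0001],"gripper":0.0},
  {"twist":[0,0,0.2],"offset":[0,0,0.0001],"gripper":0.0},
], squeeze=75)

```text
time: 35.4
position: [601.5, 24.7, 105.9]
tool_rot: [0.0, -0.647, 0.763, -0.0]
force: [4.6, 0.4, -6.3]
grip_width: 11.1
finger_force: 78.8
```

```bash
python3 -c "
from h import *
tq()"
```

```text
t 35.40 yaw -99.41 tool f [-1.2 -4.5  6.3] torque [ 0.287 -1.912  0.338] w 11.1 ff 79 [601.5  24.7 105.9] q6 -0.54 j6eff -0.36
```

Emit:
servo_tool([
  {"twist":[0,0,0.12],"offset":[0,0,0.0001],"gripper":0.0},
  {"twist":[0,0,0.24],"offset":[0,0,0.0001],"gripper":0.0},
  {"twist":[0,0,0.36],"offset":[0,0,0.0002],"gripper":0.0},
  {"twist":[0,0,0.48],"offset":[0,0,0.0003],"gripper":0.0},
  {"twist":[0,0,0.6],"offset":[0,0,0.0003],"gripper":0.0},
  {"twist":[0,0,0.72],"offset":[0,0,0.0004],"gripper":0.0},
  {"twist":[0,0,0.84],"offset":[0,0,0.0005],"gripper":0.0},
  {"twist":[0,0,0.95],"offset":[0,0,0.0005],"gripper":0.0},
  {"twist":[0,0,0.95],"offset":[0,0,0.0005],"gripper":0.0},
  {"twist":[0,0,0.95],"offset":[0,0,0.0005],"gripper":0.0},
], squeeze=85)

```text
time: 36.4
position: [601.8, 24.5, 105.7]
tool_rot: [0.001, -0.324, 0.946, -0.0]
force: [6.5, 0.1, -6.8]
grip_width: 10.9
finger_force: 83.4
```

```bash
python3 -c "
from h import *
tq()"
```

```text
t 36.40 yaw -142.18 tool f [-5.2 -3.9  6.8] torque [-0.15  -2.411  0.315] w 10.9 ff 83 [601.8  24.5 105.7] q6 -1.28 j6eff -0.37
```

Emit:
servo_tool([
  {"twist":[0,0,0.12],"offset":[0,0,0.0001],"gripper":0.0},
  {"twist":[0,0,0.24],"offset":[0,0,0.0001],"gripper":0.0},
  {"twist":[0,0,0.36],"offset":[0,0,0.0002],"gripper":0.0},
  {"twist":[0,0,0.48],"offset":[0,0,0.0003],"gripper":0.0},
  {"twist":[0,0,0.6],"offset":[0,0,0.0003],"gripper":0.0},
  {"twist":[0,0,0.72],"offset":[0,0,0.0004],"gripper":0.0},
  {"twist":[0,0,0.84],"offset":[0,0,0.0005],"gripper":0.0},
  {"twist":[0,0,0.95],"offset":[0,0,0.0005],"gripper":0.0},
  {"twist":[0,0,0.95],"offset":[0,0,0.0005],"gripper":0.0},
  {"twist":[0,0,0.95],"offset":[0,0,0.0005],"gripper":0.0},
], squeeze=85)

```text
time: 37.4
position: [601.9, 24.0, 105.3]
tool_rot: [0.001, 0.043, 0.999, -0.001]
force: [7.3, -1.1, -6.8]
grip_width: 11.0
finger_force: 83.4
```

```bash
python3 -c "
from h import *
tq()"
```

```text
t 37.40 yaw 175.05 tool f [-7.3 -0.5  6.8] torque [-0.715 -2.674  0.36 ] w 11.0 ff 83 [601.9  24.  105.3] q6 -2.03 j6eff -0.37
```

Emit:
servo_tool([
  {"twist":[0,0,0],"offset":[0,0,0],"gripper":0.4},
  {"twist":[0,0,0],"offset":[0,0,0],"gripper":0.4},
  {"twist":[0,0,0],"offset":[0,0,0],"gripper":0.4},
  {"twist":[0,0,0],"offset":[0,0,0],"gripper":0.4},
  {"twist":[0,0,0],"offset":[0,0,-0.05],"gripper":0.4},
  {"twist":[0,0,0],"offset":[0,0,-0.1],"gripper":0.4},
  {"twist":[0,0,-0.19],"offset":[0,0,-0.1],"gripper":0.4},
  {"twist":[0,0,-0.38],"offset":[0,0,-0.1],"gripper":0.4},
  {"twist":[0,0,-0.57],"offset":[0,0,-0.1],"gripper":0.4},
  {"twist":[0,0,-0.76],"offset":[0,0,-0.1],"gripper":0.4},
], squeeze=30)

```text
time: 38.4
position: [601.1, 24.6, 180.4]
tool_rot: [-0.0, -0.255, 0.967, 0.0]
force: [0.2, 0.0, -0.1]
grip_width: 34.2
finger_force: 0.0
```

```bash
python3 -c "
from h import *
go([557.9,-88.3,180],4)"
```

```text
t 38.4 pos [601.1  24.6 180.4] yaw -150.4 q6 -1.43 q1 0.37 tilt [-0.  0. -1.]
offset [0.1245, -0.1025, 0.0005] twist z -3.431
```

Emit:
servo_tool([
  {"twist":[0,0,-1],"offset":[0.1245,-0.1025,0],"gripper":0.4},
  {"twist":[0,0,-1],"offset":[0.1245,-0.1025,0],"gripper":0.4},
  {"twist":[0,0,-1],"offset":[0.1245,-0.1025,0],"gripper":0.4},
  {"twist":[0,0,-1],"offset":[0.1245,-0.1025,0],"gripper":0.4},
  {"twist":[0,0,-1],"offset":[0.1245,-0.1025,0],"gripper":0.4},
  {"twist":[0,0,-1],"offset":[0.1245,-0.1025,0],"gripper":0.4},
  {"twist":[0,0,-1],"offset":[0.1245,-0.1025,0],"gripper":0.4},
  {"twist":[0,0,-1],"offset":[0.1245,-0.1025,0],"gripper":0.4},
  {"twist":[0,0,-1],"offset":[0.1245,-0.1025,0],"gripper":0.4},
  {"twist":[0,0,-1],"offset":[0.1245,-0.1025,0],"gripper":0.4},
])

```text
time: 39.4
position: [557.3, -87.9, 180.1]
tool_rot: [-0.0, -0.603, 0.798, 0.0]
force: [-1.2, 0.9, -0.5]
grip_width: 34.3
finger_force: 0.0
```

Emit:
servo_tool([
  {"twist":[0,0,-1],"offset":[0,0,0],"gripper":0.4},
  {"twist":[0,0,-1],"offset":[0,0,0],"gripper":0.4},
  {"twist":[0,0,-1],"offset":[0,0,0],"gripper":0.4},
  {"twist":[0,0,-1],"offset":[0,0,0],"gripper":0.4},
  {"twist":[0,0,-1],"offset":[0,0,0],"gripper":0.4},
  {"twist":[0,0,-1],"offset":[0,0,0],"gripper":0.4},
  {"twist":[0,0,-1],"offset":[0,0,0],"gripper":0.4},
  {"twist":[0,0,-1],"offset":[0,0,0],"gripper":0.4},
  {"twist":[0,0,-1],"offset":[0,0,0],"gripper":0.4},
  {"twist":[0,0,-1],"offset":[0,0,0],"gripper":0.4},
])

```text
time: 40.4
position: [557.3, -88.0, 180.0]
tool_rot: [0.0, 0.863, -0.506, -0.0]
force: [0.5, -0.6, -1.3]
grip_width: 33.9
finger_force: 0.0
```

Emit:
servo_tool([
  {"twist":[0,0,-1],"offset":[0,0,0],"gripper":0.4},
  {"twist":[0,0,-1],"offset":[0,0,0],"gripper":0.4},
  {"twist":[0,0,-1],"offset":[0,0,0],"gripper":0.4},
  {"twist":[0,0,-1],"offset":[0,0,0],"gripper":0.4},
  {"twist":[0,0,-1],"offset":[0,0,0],"gripper":0.4},
  {"twist":[0,0,-1],"offset":[0,0,0],"gripper":0.4},
  {"twist":[0,0,-1],"offset":[0,0,0],"gripper":0.4},
  {"twist":[0,0,-1],"offset":[0,0,0],"gripper":0.4},
  {"twist":[0,0,-1],"offset":[0,0,0],"gripper":0.4},
  {"twist":[0,0,-1],"offset":[0,0,0],"gripper":0.4},
])

```text
time: 41.4
position: [557.3, -88.0, 180.1]
tool_rot: [-0.0, 0.991, -0.137, -0.0]
force: [0.1, 0.7, 0.8]
grip_width: 34.5
finger_force: 0.0
```

```bash
python3 -c "
from h import *
go([557.9,-88.3,106.7],4)"
```

```text
t 41.4 pos [557.3 -88.  180.1] yaw -15.8 q6 1.10 q1 0.20 tilt [-0.  0. -1.]
offset [0.0008, 0.0001, 0.0978] twist z -0.44
```

Emit:
servo_tool([
  {"twist":[0,0,-0.19],"offset":[0.0008,0.0001,0],"gripper":0.4},
  {"twist":[0,0,-0.38],"offset":[0.0008,0.0001,0.02],"gripper":0.4},
  {"twist":[0,0,-0.44],"offset":[0.0008,0.0001,0.04],"gripper":0.4},
  {"twist":[0,0,-0.44],"offset":[0.0008,0.0001,0.06],"gripper":0.4},
  {"twist":[0,0,-0.44],"offset":[0.0008,0.0001,0.09],"gripper":0.4},
  {"twist":[0,0,-0.44],"offset":[0.0008,0.0001,0.0978],"gripper":0.4},
  {"twist":[0,0,-0.44],"offset":[0.0008,0.0001,0.0978],"gripper":0.2},
  {"twist":[0,0,-0.44],"offset":[0.0008,0.0001,0.0978],"gripper":0.0},
  {"twist":[0,0,-0.44],"offset":[0.0008,0.0001,0.0978],"gripper":0.0},
  {"twist":[0,0,-0.44],"offset":[0.0008,0.0001,0.0978],"gripper":0.0},
], squeeze=25)

```text
time: 42.4
position: [557.6, -88.7, 106.7]
tool_rot: [0.0, 0.999, 0.035, -0.0]
force: [-0.8, -4.0, -4.7]
grip_width: 14.1
finger_force: 24.5
```

Emit:
servo_tool([
  {"twist":[0,0,0],"offset":[0,0,0],"gripper":0.0},
  {"twist":[0,0,0],"offset":[0,0,0],"gripper":0.0},
  {"twist":[0,0,0],"offset":[0,0,0],"gripper":0.0},
  {"twist":[0,0,0],"offset":[0,0,0],"gripper":0.0},
  {"twist":[0,0,0],"offset":[0,0,0],"gripper":0.0},
  {"twist":[0,0,0],"offset":[0,0,0],"gripper":0.0},
  {"twist":[0,0,0],"offset":[0,0,0],"gripper":0.0},
  {"twist":[0,0,0],"offset":[0,0,0],"gripper":0.0},
  {"twist":[0,0,0],"offset":[0,0,0],"gripper":0.0},
  {"twist":[0,0,0],"offset":[0,0,0],"gripper":0.0},
], squeeze=70)

```text
time: 43.4
position: [557.8, -88.5, 106.8]
tool_rot: [0.0, 0.999, 0.035, -0.0]
force: [-2.4, -4.8, -3.7]
grip_width: 11.1
finger_force: 68.3
```

```bash
python3 -c "
from h import *
tq()"
```

```text
t 43.40 yaw 4.03 tool f [-2.7  4.7  3.7] torque [-1.705  0.516 -0.017] w 11.1 ff 68 [557.8 -88.5 106.8] q6 1.44 j6eff -0.02
```

Emit:
servo_tool([
  {"twist":[0,0,0.05],"offset":[0,0,0],"gripper":0.0},
  {"twist":[0,0,0.1],"offset":[0,0,0],"gripper":0.0},
  {"twist":[0,0,0.15],"offset":[0,0,0.0001],"gripper":0.0},
  {"twist":[0,0,0.2],"offset":[0,0,0.0001],"gripper":0.0},
  {"twist":[0,0,0.2],"offset":[0,0,0.0001],"gripper":0.0},
  {"twist":[0,0,0.2],"offset":[0,0,0.0001],"gripper":0.0},
  {"twist":[0,0,0.2],"offset":[0,0,0.0001],"gripper":0.0},
  {"twist":[0,0,0.2],"offset":[0,0,0.0001],"gripper":0.0},
  {"twist":[0,0,0.2],"offset":[0,0,0.0001],"gripper":0.0},
  {"twist":[0,0,0.2],"offset":[0,0,0.0001],"gripper":0.0},
], squeeze=75)

```text
time: 44.4
position: [557.8, -88.4, 106.8]
tool_rot: [0.0, 0.999, -0.043, -0.0]
force: [-0.7, -5.2, -3.7]
grip_width: 10.8
finger_force: 73.1
```

```bash
python3 -c "
from h import *
tq()"
```

```text
t 44.40 yaw -4.90 tool f [-0.3  5.2  3.7] torque [-1.635  0.634 -0.062] w 10.8 ff 73 [557.8 -88.4 106.8] q6 1.29 j6eff 0.02
```

Emit:
servo_tool([
  {"twist":[0,0,0.05],"offset":[0,0,0],"gripper":0.0},
  {"twist":[0,0,0.1],"offset":[0,0,0],"gripper":0.0},
  {"twist":[0,0,0.15],"offset":[0,0,0.0001],"gripper":0.0},
  {"twist":[0,0,0.2],"offset":[0,0,0.0001],"gripper":0.0},
  {"twist":[0,0,0.2],"offset":[0,0,0.0001],"gripper":0.0},
  {"twist":[0,0,0.2],"offset":[0,0,0.0001],"gripper":0.0},
  {"twist":[0,0,0.2],"offset":[0,0,0.0001],"gripper":0.0},
  {"twist":[0,0,0.2],"offset":[0,0,0.0001],"gripper":0.0},
  {"twist":[0,0,0.2],"offset":[0,0,0.0001],"gripper":0.0},
  {"twist":[0,0,0.2],"offset":[0,0,0.0001],"gripper":0.0},
], squeeze=75)

```text
time: 45.4
position: [557.9, -88.3, 106.6]
tool_rot: [-0.0, 0.993, -0.121, -0.0]
force: [-1.5, -4.6, -2.8]
grip_width: 10.4
finger_force: 73.2
```

```bash
python3 -c "
from h import *
tq()"
```

```text
t 45.40 yaw -13.95 tool f [-0.3  4.8  2.8] torque [-1.562  0.732  0.011] w 10.4 ff 73 [557.9 -88.3 106.6] q6 1.13 j6eff -0.00
```

Emit:
servo_tool([
  {"twist":[0,0,0.05],"offset":[0,0,0],"gripper":0.0},
  {"twist":[0,0,0.1],"offset":[0,0,0],"gripper":0.0},
  {"twist":[0,0,0.15],"offset":[0,0,0.0001],"gripper":0.0},
  {"twist":[0,0,0.2],"offset":[0,0,0.0001],"gripper":0.0},
  {"twist":[0,0,0.2],"offset":[0,0,0.0001],"gripper":0.0},
  {"twist":[0,0,0.2],"offset":[0,0,0.0001],"gripper":0.0},
  {"twist":[0,0,0.2],"offset":[0,0,0.0001],"gripper":0.0},
  {"twist":[0,0,0.2],"offset":[0,0,0.0001],"gripper":0.0},
  {"twist":[0,0,0.2],"offset":[0,0,0.0001],"gripper":0.0},
  {"twist":[0,0,0.2],"offset":[0,0,0.0001],"gripper":0.0},
], squeeze=75)

```text
time: 46.4
position: [557.9, -88.2, 106.5]
tool_rot: [-0.0, 0.98, -0.199, -0.0]
force: [0.1, -3.9, -2.9]
grip_width: 10.4
finger_force: 79.9
```

```bash
python3 -c "
from h import *
tq()"
```

```text
t 46.40 yaw -22.95 tool f [1.6 3.6 2.9] torque [-1.33   0.624  0.265] w 10.4 ff 80 [557.9 -88.2 106.5] q6 0.97 j6eff -0.29
```

Emit:
servo_tool([
  {"twist":[0,0,0.12],"offset":[0,0,0.0001],"gripper":0.0},
  {"twist":[0,0,0.24],"offset":[0,0,0.0001],"gripper":0.0},
  {"twist":[0,0,0.36],"offset":[0,0,0.0002],"gripper":0.0},
  {"twist":[0,0,0.48],"offset":[0,0,0.0003],"gripper":0.0},
  {"twist":[0,0,0.6],"offset":[0,0,0.0003],"gripper":0.0},
  {"twist":[0,0,0.72],"offset":[0,0,0.0004],"gripper":0.0},
  {"twist":[0,0,0.84],"offset":[0,0,0.0005],"gripper":0.0},
  {"twist":[0,0,0.96],"offset":[0,0,0.0005],"gripper":0.0},
  {"twist":[0,0,0.96],"offset":[0,0,0.0005],"gripper":0.0},
  {"twist":[0,0,0.96],"offset":[0,0,0.0005],"gripper":0.0},
], squeeze=85)

```text
time: 47.4
position: [558.3, -88.0, 106.2]
tool_rot: [-0.0, 0.839, -0.545, 0.0]
force: [0.4, -3.2, -2.1]
grip_width: 10.3
finger_force: 83.2
```

```bash
python3 -c "
from h import *
tq()"
```

```text
t 47.40 yaw -66.01 tool f [3.1 0.9 2.1] torque [-0.96  -0.06   0.307] w 10.3 ff 83 [558.3 -88.  106.2] q6 0.22 j6eff -0.39
```

Emit:
servo_tool([
  {"twist":[0,0,0.12],"offset":[0,0,0.0001],"gripper":0.0},
  {"twist":[0,0,0.24],"offset":[0,0,0.0001],"gripper":0.0},
  {"twist":[0,0,0.36],"offset":[0,0,0.0002],"gripper":0.0},
  {"twist":[0,0,0.48],"offset":[0,0,0.0003],"gripper":0.0},
  {"twist":[0,0,0.6],"offset":[0,0,0.0003],"gripper":0.0},
  {"twist":[0,0,0.72],"offset":[0,0,0.0004],"gripper":0.0},
  {"twist":[0,0,0.84],"offset":[0,0,0.0005],"gripper":0.0},
  {"twist":[0,0,0.96],"offset":[0,0,0.0005],"gripper":0.0},
  {"twist":[0,0,0.96],"offset":[0,0,0.0005],"gripper":0.0},
  {"twist":[0,0,0.96],"offset":[0,0,0.0005],"gripper":0.0},
], squeeze=85)

```text
time: 48.4
position: [558.5, -88.1, 105.9]
tool_rot: [0.001, -0.58, 0.815, -0.0]
force: [2.5, -3.2, -3.6]
grip_width: 10.3
finger_force: 83.4
```

```bash
python3 -c "
from h import *
tq()"
```

```text
t 48.40 yaw -109.15 tool f [ 2.2 -3.4  3.6] torque [-1.216 -1.046  0.261] w 10.3 ff 83 [558.5 -88.1 105.9] q6 -0.53 j6eff -0.40
```

Emit:
servo_tool([
  {"twist":[0,0,0],"offset":[0,0,0],"gripper":0.4},
  {"twist":[0,0,0],"offset":[0,0,0],"gripper":0.4},
  {"twist":[0,0,0],"offset":[0,0,0],"gripper":0.4},
  {"twist":[0,0,0],"offset":[0,0,0],"gripper":0.4},
  {"twist":[0,0,0],"offset":[0,0,-0.05],"gripper":0.4},
  {"twist":[0,0,0],"offset":[0,0,-0.1],"gripper":0.4},
  {"twist":[0,0,0],"offset":[0,0,-0.15],"gripper":0.4},
  {"twist":[0,0,0],"offset":[0,0,-0.15],"gripper":0.4},
  {"twist":[0,0,0],"offset":[0,0,-0.15],"gripper":0.4},
  {"twist":[0,0,0],"offset":[0,0,-0.15],"gripper":0.4},
], squeeze=30)

```text
time: 49.4
position: [557.5, -88.0, 217.1]
tool_rot: [-0.001, -0.578, 0.816, 0.001]
force: [-0.4, 0.2, 0.5]
grip_width: 34.1
finger_force: 0.0
```

```bash
python3 -c "
from h import *
go([420,-330,260]); 
c=read_camera('side'); save(c,'e1',(190,150,200,150),4)
c=read_camera('top'); save(c,'e0',(190,130,200,170),4)"
```

```text
t 49.4 pos [557.5 -88.  217.1] yaw -109.4 q6 -0.54 q1 0.20 tilt [-0.002  0.    -1.   ]
offset [0.3652, 0.0662, -0.057] twist z None
```

View pics/e1.png

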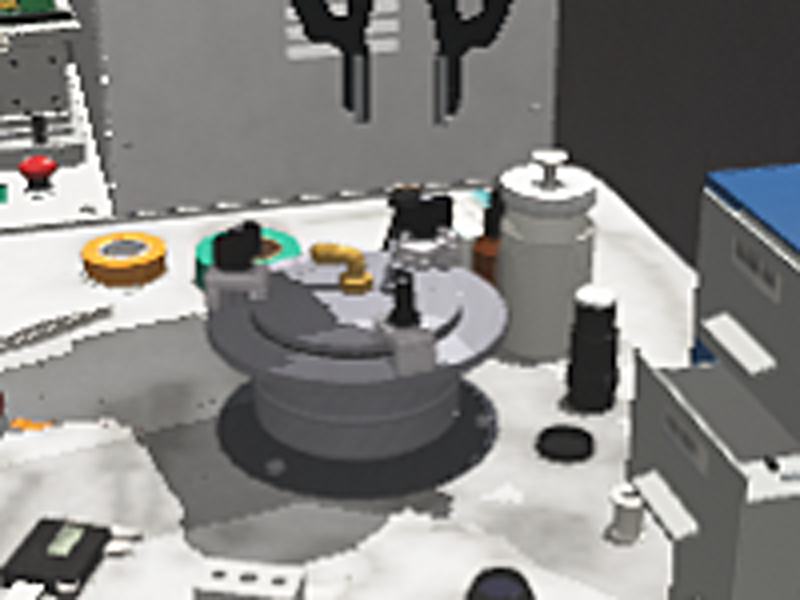

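The side picture shows all three wings at the expected angles: wing 1 at about (249,211), wing 2 broadside at about (295,203), and wing 3 nearly end-on at about (291,224). The other things haven't moved and the fingers are clear, so I'm handing in.

```bash
python3 -c "
from workcell import robot
print(robot.finish_job())"
```

```text
the job is handed in; nothing more can be done
None
```

I tightened the three wing screws in the order asked, each turned to its bite plus about a quarter turn (to within roughly 5 degrees), and handed the job in at about 49.5 s with the gripper clear; no verdict came back.

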